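# Open the push-and-turn sealer bottle for the birdhouse

## Robot

A 6-joint arm with a two-finger parallel gripper is mounted at the origin on the work surface. World frame = base frame: x ahead of the robot, y to its left, z up, the work surface at z = 0. Lengths are in m, angles in rad, forces in N, time in s.
With the tool pointing down it reaches from about 0.225 to 0.875 m from the base axis. Payload 3.4 kg.
Tool frame: the origin (TCP) lies at the very end of the fingers, on their centre line; the grasp point (between the pads) lies 19 mm behind it (r.hold_point_z is the distance from the TCP to the grasp point, in m); z points along the fingers, y is the line along which they close (so a half turn about z gives the same grasp; the last joint's range is limited). The gripper opens to 85 mm and grips with 20 to 120 N. Pads are 22 mm wide; open, the fingers measure 114 mm over their backs; the gripper's body (76 mm by 85 mm) begins 54 mm behind the grasp point. The pads swing forward as they close: fully open they stand 13 mm farther back than shut.
Start: joints at [-1.418, 0.276, 1.505, -0, 1.361, -0.121], TCP at [0.155, -0.554, 0.193] pointing down, gripper open.
Joint ranges: [-2.89, 2.89], [-0.75, 2.08], [0.22, 2.7], [-1.18, 4.32], [0.11, 2.71], [-2.7, 2.7]. Speed limits (rad/s): [2.57, 2.57, 3.14, 3.14, 3.14, 3.14].

## Interface

Orientations are given as a unit quaternion [x, y, z, w].
In Python, from rig import r gives the robot as it stands.
- The arm moves only by the tool jog_arm, never from a script. Its argument "steps" is a list of rows, each a list of 7 numbers: the shift along the world's x, y, z as a fraction of full scale, then the turn, a rotation vector about the world's x, y, z as a fraction of full scale, then the opening, from -1 (shut) to 1 (fully open). A call has exactly 5 rows; each row shifts and turns the commanded pose from where the row before left it; what a row does not reach is not made up. Full scale, the value 1, is 0.4 m for a shift and pi/4 rad for a turn. A row lasts 1/8 s, in which the tool goes at most 62.5 mm and 10.7 degrees, less where a joint would pass 70% of its speed; a pose out of reach is approached as far as the arm can. A call with a number of a shift or a turn outside -1 to 1 is refused whole. A call with a gripper value outside its range is refused whole. The fingers move at their own pace and stop on an object; "grip_force" is the grip in N (left out, the last holds). Time passes only in rows, so rows that do not move let the fingers close, or fill a call up. It gives the time, the measured TCP pose, the force, the opening and the grip force at its end, in the units of the state.
- r.sense(): the state, without advancing time (a new reading comes with each control period).
- r.read_camera(name): name is "scene" or "top" or "wrist"; returns a dict with "image" (420x560x3 uint8, blue, green, red), "fx", "fy", "cx", "cy" (pixels), "xyz" and "rotation" of the camera in the world; the wrist camera has in their place "mount" (4x4, takes a point from camera to tool coordinates, whose origin is the TCP and whose axes are the flange's). Camera axes: x right, y down, z forward; pixel columns grow to the right and rows downward; lengths in m; the calibration is good to about 2 mm. A picture is of the moment at which its call begins: read the wrist's pose just before it. There is no depth.
- r.job_done(): hands the job in; it is judged then, once.
The state is a dict: "clock": time; "joints": joint angles; "qd": joint speeds; "tau": joint torques, N m; "tool_pos": TCP position; "eef_rot": TCP orientation; "force": force on the tool from outside, world axes, zero at the start; "ft_torque": the same for the moment, N m; "finger_gap": opening from 0.0 (shut) to 1.0 (fully open); "finger_force": force on a finger pad.
Only numpy, scipy, OpenCV 4.12 (cv2) and the standard library are available. Lean on these libraries where they do the work, as an engineer would, in place of code of your own. Each camera call takes 0.05 s, during which the arm holds its last target. There are 200 camera calls.

## Task

A clamp has been left lying on the cap of the blue sealer bottle: pick it up and lay it flat in the green tool tray. Then push the bottle's white safety cap down, twist it free anticlockwise while it is down, and lift it straight up, and finish still holding it level in the gripper, clear above the bottle by about a hand's width (8 cm). Leave the clamp in the tray and the other things on the table where they are.

Things in the scene. Friction and masses are not known exactly. Their poses are not given: they have to be found in the camera images.
- bottle: Blue plastic bottle, 80 mm in diameter, with a paper band, fixed (cannot turn or shift) in a pale wooden caddy 110 x 110 x 45 mm screwed to the table. Origin: centre of its underside on the table, z up along its axis. Its shoulder is at 115 mm.
- bottle_mouth (a point): Centre of the bottle's neck rim, 136 mm up, under the cap. Unlocking: with the cap down, turn it anticlockwise seen from above (clockwise is blocked); almost no resistance. It is free after 50 degrees and can be lifted anywhere from 60 to 120 degrees from its start (75 is good). Side play 1.5 mm, rotary play 4 degrees.
- cap: Round white ribbed push-and-turn cap, 52 mm in diameter, 32 mm high, about 30 g, locked on the neck at the start. Origin: centre of its lower rim, z up, 125 mm above the table when locked (top at 157 mm). Being round, it can be gripped from above at any yaw; keep the fingertips above its lower rim, clear of the shoulder.
- cap_top (a point): Centre of the flat top of the cap, 32 mm above the cap's origin. The cap pushes down against a spring: 6 N to start, then 0.9 N per mm; it must stay down by more than 3.5 mm (9 N) while it turns, and meets a hard stop at 7 mm (12 N); 5 to 6 mm is good.
- clamp: Orange plastic spring clamp with black jaw pads, lying flat across the cap at the start, 90 g. About 130 mm long along its x (handles to -x, jaws to +x), 62 mm wide over the handles, 18 mm thick. Origin: underside, in the middle of the straight waist, which is 44 mm long and 28 mm wide across y: grip it there, across y, with the fingertips just above the cap.
- tray: Open green tool tray, fixed, 220 mm (x) x 180 mm (y), 28 mm high, walls 6 mm, empty. Origin: centre of its underside on the table; its inner floor is 6 mm up.
- tealight: White ceramic tea light holder, 72 mm in diameter, 42 mm high; stays where it is. Origin: centre of underside.
- gauge: Stainless steel pinking gauge with a zigzag edge, 140 mm along y, 30 mm along x, 5 mm thick; stays where it is. Origin: centre of underside.
- birdhouse: Plywood birdhouse body, 140 x 130 mm, about 215 mm high; stays where it is. Origin: centre of underside.
- roof: Birdhouse roof, two boards joined in a ridge along x, 180 x 165 mm, about 90 mm high; stays where it is. Origin: centre of its foot, on the table.
- brush: Paint brush lying on the table; stays where it is. Origin: on its underside.
- bin_knob (a point): Brass knob of the wooden tilt-out bin (case 200 x 260 x 212 mm) at the right side of the table, drawer slightly tilted open; stays as it is.

How it is judged:
On the way, in this order (a step that is already met when the one before it is completed fails the run):
1. the clamp lies in the tray, let go (x of clamp in the frame of tray between -0.09 and 0.09 m and y of clamp in the frame of tray between -0.07 and 0.07 m and height (world z) of clamp below 0.015 m and angle between clamp's own z axis and vertical below 0.2 rad and contact force between the fingers and clamp below 0.1 N), for 0.2 s.
2. the cap is pushed down at least 3 mm, still in the locked position (z of cap in the frame of bottle below 0.122 m and angle between the x axis of cap and the x axis of bottle, either way round below 0.85 rad), for 0.06 s.
3. the cap, still on the neck, is turned at least 50 degrees (z of cap in the frame of bottle below 0.135 m and angle between the x axis of cap and the x axis of bottle, either way round above 0.87 rad), for 0.04 s.
At the end, for the whole second after the job is handed in: The fingers hold the cap still, level within 11 degrees, its lower rim 30 to 150 mm above the bottle's neck rim and within 30 mm of the bottle's axis, touching nothing of the bottle; the clamp lies flat on the tray's floor, let go and at rest (z of cap in the frame of bottle between 0.166 and 0.286 m and horizontal distance between cap and bottle below 0.03 m and angle between each of cap, clamp's own z axis and vertical below 0.2 rad and contact force between the fingers and cap above 1 N and contact force between cap and bottle below 0.05 N and linear speed of each of cap, clamp below 0.02 m/s and x of clamp in the frame of tray between -0.09 and 0.09 m and y of clamp in the frame of tray between -0.07 and 0.07 m and height (world z) of clamp below 0.015 m and contact force between the arm and clamp below 0.1 N); the arm keeps its last pose, push and grip.
It fails at once if a bystander is shifted by more than 30 mm (distance of any of tealight, gauge, birdhouse, roof, brush, bin_knob from where it was at the start of the episode above 0.03 m).
It also fails if it takes over 56 s, if anything falls off the work surface, if the arm or the gripper's body presses on something with over 40 N, if the wrist force passes 120 N, or if a joint passes its speed limit or range.

## Working session

There is one attempt and no reset: what is moved stays moved. The work goes in short steps, Python scripts to look and compute and a tool call to move; the robot and the scene stay as the last step left them, time stands still between calls to the robot, and variables do not carry over. Pictures are saved under pics/ and viewed, at most 11 in all, crops included, and the job is handed in when it is done.

Besides the shell and the picture viewer there is one more tool, called after "Request:" as name(argument=value, ...) on one line, values as JSON. jog_arm: Moves the arm, as the interface text tells. Shift numbers are shares of 0.4 m and turn numbers shares of pi/4 rad, none past 1 either way. Its arguments: {"type":"object","properties":{"steps":{"type":"array","items":{"type":"array","items":{"type":"number"}}},"grip_force":{"type":"number"}},"required":["steps"]}

```bash
mkdir -p pics; cat > h.py <<'E'
import numpy as np, cv2
from rig import r
def ray(c,u,v):
    d=np.array([(u-c["cx"])/c["fx"],(v-c["cy"])/c["fy"],1.]); return np.array(c["rotation"])@d
def at(c,u,v,z):
    d=ray(c,u,v);p=np.array(c["xyz"]);return p+d*(z-p[2])/d[2]
def proj(c,p):
    q=np.array(c["rotation"]).T@(np.array(p)-c["xyz"]);return [c["fx"]*q[0]/q[2]+c["cx"],c["fy"]*q[1]/q[2]+c["cy"]]
E
python3 - <<'E'
from h import *
print(r.sense())
for n in("scene","top"):
    c=r.read_camera(n);cv2.imwrite(f"pics/{n}0.png",c["image"]);print(n,[c[k] for k in("fx","fy","cx","cy","xyz","rotation")])
E
```

```text
{'clock': 0.0, 'joints': array([-1.41797155e+00,  2.76636602e-01,  1.50615207e+00,  1.33018918e-05,
        1.36070266e+00, -1.20991224e-01]), 'qd': array([-7.65955758e-04, -3.03038524e-04, -1.83178810e-03, -2.13126570e-04,
        9.27640550e-05,  1.04736303e-03]), 'tau': array([-5.52978531e-05, -4.16764891e+01, -2.45807952e+01,  1.18327384e-04,
        1.12569152e-02,  6.48682132e-06]), 'tool_pos': array([ 0.15539575, -0.55297274,  0.19180852]), 'eef_rot': array([ 9.90642473e-01,  1.36479264e-01, -8.60721523e-06, -9.49321880e-04]), 'force': array([-0.272445  , -0.29086827, -0.3792859 ]), 'ft_torque': array([-0.02567164, -0.02672304,  0.00599633]), 'finger_force': 0.0, 'finger_gap': 1.0045221837036953}
scene [504.7708546167609, 504.7708546167609, 285.2234975567997, 209.1466284089782, array([ 1.37815426, -0.68933863,  1.59415572]), array([ 0.86278261,  0.40686408, -0.12848925, -0.27121634])]
top [484.839009904199, 484.839009904199, 279.1961650521367, 205.70611534009313, array([ 0.37460606, -0.02118284,  1.51115187]), array([-0.69602265,  0.71415252, -0.05774827,  0.04694445])]
```

View pics/top0.png

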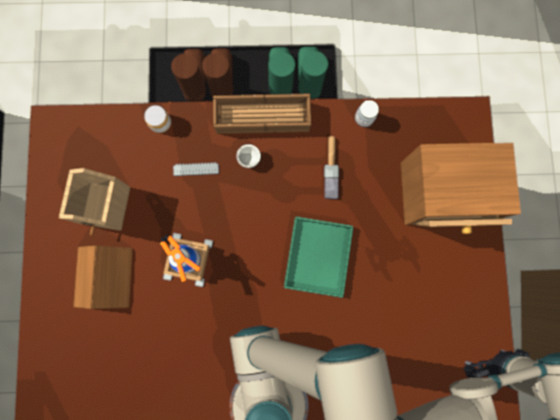

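View pics/scene0.png

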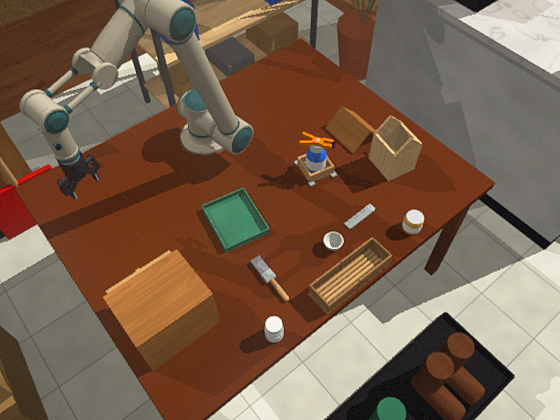

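The top view shows the clamp on the bottle at about (183,258) and the tray at about (320,257). The scene view shows the bottle at about (317,158) and the tray at about (236,219). I'll enlarge the bottle and tray areas.

```bash
sed -i 's/^from rig import r/from rig import r\nfrom scipy.spatial.transform import Rotation as R/; s/np.array(c\["rotation"\])/R.from_quat(c["rotation"]).as_matrix()/g' h.py
python3 - <<'E'
from h import *
a=cv2.imread("pics/top0.png")[215:300,140:250];b=cv2.imread("pics/scene0.png")[120:200,280:360]
A=cv2.resize(a,None,fx=7,fy=7,interpolation=cv2.INTER_CUBIC)[:, :];B=cv2.resize(b,None,fx=7,fy=7,interpolation=cv2.INTER_CUBIC)
cv2.imwrite("pics/a.png",A);cv2.imwrite("pics/b.png",B)
c=r.read_camera("top")
for n,u,v in(("tray",294,217),("tray",355,224),("tray",346,296),("tray",285,289)):print(n,at(c,u,v,.028))
print(at(c,182,257,.157),proj(c,[0,0,0]))
E
```

```text
tray [ 0.55939904 -0.09158171  0.028     ]
tray [ 0.53296071 -0.27896716  0.028     ]
tray [ 0.31559138 -0.24089933  0.028     ]
tray [ 0.34135314 -0.05759879  0.028     ]
[0.43939369 0.22865605 0.157     ] [np.float64(268.63990863985066), np.float64(405.96413286112374)]
```

View pics/a.png

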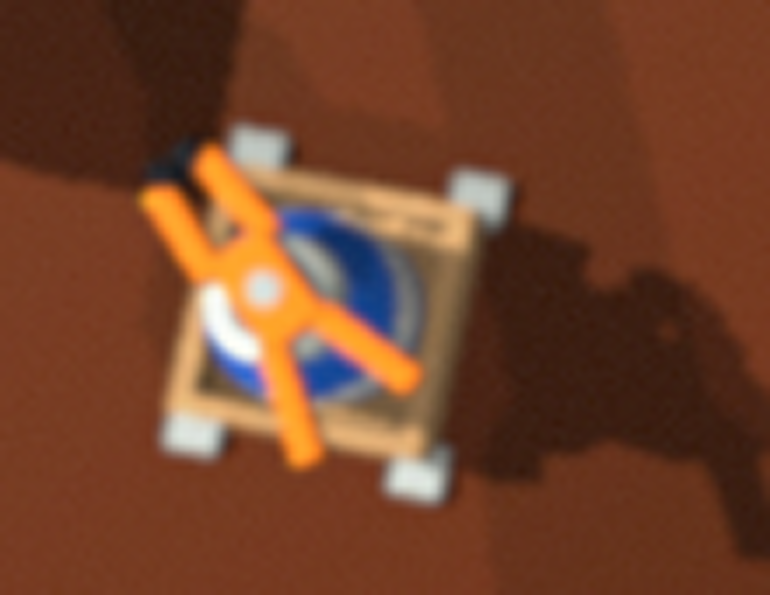

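View pics/b.png

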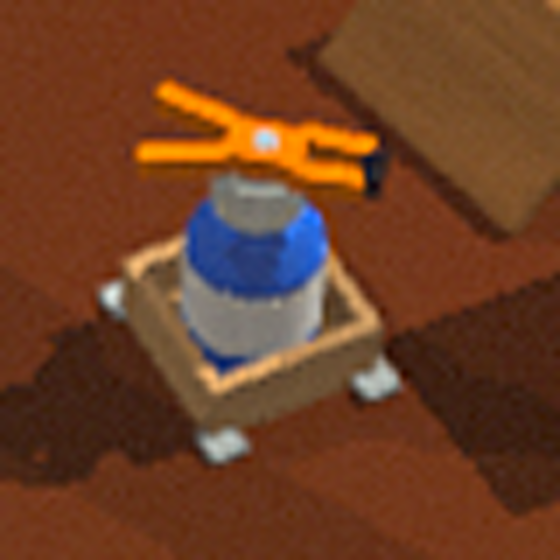

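The crops show the clamp's rivet at (264,288) in the top crop and (265,139) in the scene crop. The jaws point to upper left, and the caddy outline is clear.

```bash
python3 - <<'E'
from h import *
t=r.read_camera("top");s=r.read_camera("scene")
T=lambda x,y:(x/7-.43+140,y/7-.43+215)
S=lambda x,y:(x/7-.43+280,y/7-.43+120)
def tri(a,b):
    d1=ray(t,*a);d2=ray(s,*b);p1=np.array(t["xyz"]);p2=np.array(s["xyz"])
    k=np.linalg.lstsq(np.c_[d1,-d2],p2-p1,rcond=None)[0];A=p1+k[0]*d1;B=p2+k[1]*d2;return (A+B)/2,np.linalg.norm(A-B)
print("rivet",tri(T(264,288),S(265,139)))
print("rivet@.177",at(t,*T(264,288),.177),at(s,*S(265,139),.177))
j=at(t,*T(170,165),.166);h=at(t,*T(352,412),.166)
print("jaw",j,"handle",h,np.linalg.norm(j-h),np.degrees(np.arctan2(*(j-h)[1::-1])),(j+h)/2)
C=np.array([at(t,*T(*p),.045)for p in((222,163),(482,208),(430,457),(168,410))])
print("caddy",C,C.mean(0),np.linalg.norm(C-np.roll(C,1,0),axis=1))
C2=np.array([at(s,*S(*p),.045)for p in((122,264),(208,390),(383,322))]);print(C2,C2[[0,2]].mean(0))
# bottle from scene: cap/shoulder circle centre
print("shoulder ctr", at(s,*S(256,236),.115),at(t,*T(313,303),.115))
print(r.sense()["clock"])
c=r.read_camera("wrist");print(c["mount"],c["fx"],c["cx"],c["cy"])
E
```

```text
rivet (array([0.44232229, 0.23790671, 0.17694   ]), np.float64(0.00016232727667175127))
rivet@.177 [0.44227515 0.23782518 0.177     ] [0.4423952  0.23794433 0.177     ]
jaw [0.49227026 0.27723813 0.166     ] handle [0.39355753 0.20539421 0.166     ] 0.12208912086065303 36.04742963848085 [0.44291389 0.24131617 0.166     ]
caddy [[0.50314587 0.28173946 0.045     ]
 [0.48086474 0.1699546  0.045     ]
 [0.37538003 0.19261483 0.045     ]
 [0.39818843 0.30405833 0.045     ]] [0.43939477 0.2370918  0.045     ] [0.10730423 0.11398379 0.10789119 0.11375358]
[[0.37555525 0.19623953 0.045     ]
 [0.47716197 0.17342541 0.045     ]
 [0.50318886 0.2827446  0.045     ]] [0.43937205 0.23949206 0.045     ]
shoulder ctr [0.4525183 0.2265585 0.115    ] [0.43879734 0.22988768 0.115     ]
0.25
[[-2.34786660e-04 -9.48985443e-01 -3.15319797e-01  8.03791688e-02]
 [ 9.99999911e-01 -1.12365003e-04 -4.06425123e-04  2.26392136e-04]
 [ 3.50260615e-04 -3.15319864e-01  9.48985385e-01 -1.80969821e-01]
 [ 0.00000000e+00  0.00000000e+00  0.00000000e+00  1.00000000e+00]] 362.6062093306355 278.5934872784559 204.9813370000262
```

Request:
jog_arm(steps=[[0.048, 0.12, 0.055, 0, 0, 0.09, 1], [0.048, 0.13, 0.055, 0, 0, 0.09, 1], [0.048, 0.13, 0.055, 0, 0, 0.09, 1], [0.048, 0.13, 0.055, 0, 0, 0.09, 1], [0.048, 0.13, 0.055, 0, 0, 0.09, 1]], grip_force=60)

```text
clock: 0.92
tool_pos: [0.2518, -0.2958, 0.3035]
eef_rot: [0.951, 0.309, 0.0, 0.0]
force: [1.3, 0.4, 1.3]
finger_gap: 1.002
finger_force: 0.0
```

Request:
jog_arm(steps=[[0.048, 0.13, 0, 0, 0, 0, 1], [0.048, 0.13, 0, 0, 0, 0, 1], [0.048, 0.13, 0, 0, 0, 0, 1], [0.048, 0.13, 0, 0, 0, 0, 1], [0.048, 0.13, 0, 0, 0, 0, 1]])

```text
clock: 1.55
tool_pos: [0.3478, -0.0359, 0.303]
eef_rot: [0.951, 0.308, 0.001, 0.001]
force: [0.7, 0.1, -0.1]
finger_gap: 1.003
finger_force: 0.0
```

Request:
jog_arm(steps=[[0.048, 0.13, 0, 0, 0, 0, 1], [0.048, 0.13, 0, 0, 0, 0, 1], [0.048, 0.13, 0, 0, 0, 0, 1], [0.03, 0.06, 0, 0, 0, 0, 1], [0, 0, 0, 0, 0, 0, 1]])

```text
clock: 2.17
tool_pos: [0.4173, 0.1438, 0.3023]
eef_rot: [0.951, 0.31, -0.0, -0.0]
force: [0.3, -0.7, -0.9]
finger_gap: 0.998
finger_force: 0.0
```

Request:
jog_arm(steps=[[0.03, 0.12, 0, 0, 0, 0, 1], [0.035, 0.12, 0, 0, 0, 0, 1], [0, 0, 0, 0, 0, 0, 1], [0, 0, 0, 0, 0, 0, 1], [0, 0, 0, 0, 0, 0, 1]])

```text
clock: 2.8
tool_pos: [0.4427, 0.2368, 0.303]
eef_rot: [0.952, 0.308, 0.0, 0.0]
force: [-0.2, -0.5, -0.1]
finger_gap: 1.003
finger_force: 0.0
```

```bash
cat >> h.py <<'E'
def wrist():
    s=r.sense();c=r.read_camera("wrist");m=np.array(c["mount"]);Rt=R.from_quat(s["eef_rot"]).as_matrix()
    c["xyz"]=s["tool_pos"]+Rt@m[:3,3];c["rotation"]=R.from_matrix(Rt@m[:3,:3]).as_quat();return s,c
E
python3 - <<'E'
from h import *
s,c=wrist();np.savez("w1.npz",**{k:c[k] for k in("fx","fy","cx","cy","xyz","rotation")});cv2.imwrite("pics/w1.png",c["image"]);print(s["tool_pos"],s["eef_rot"],s["force"])
E
```

```text
[0.44271515 0.23677197 0.30303644] [9.51502191e-01 3.07641747e-01 1.64959470e-06 3.67576390e-04] [-0.23060205 -0.45510464 -0.07267705]
```

View pics/w1.png

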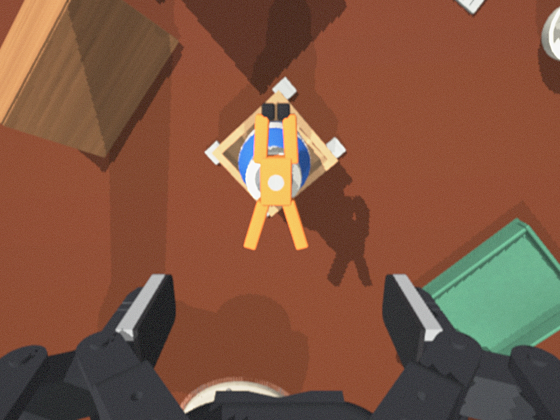

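The wrist view shows the clamp lined up with the image's vertical axis. The rivet is at (276,183), the jaws at (276,110), and the caddy corners at about (215,153) and (340,161).

```bash
python3 - <<'E'
from h import *
c=dict(np.load("w1.npz"))
print(at(c,276,183,.177),at(c,276,110,.166),at(c,276,245,.166),at(c,277.5,157,.045))
E
```

```text
[0.44022461 0.23783609 0.177     ] [0.48986604 0.27358498 0.166     ] [0.38790469 0.20034078 0.166     ] [0.4388896  0.23568618 0.045     ]
```

Request:
jog_arm(steps=[[-0.005, 0.002, -0.12, 0, 0, 0, 1], [0, 0, -0.12, 0, 0, 0, 1], [0, 0, -0.08, 0, 0, 0, 1], [0, 0, -0.03, 0, 0, 0, 1], [0, 0, 0, 0, 0, 0, 1]])

```text
clock: 3.48
tool_pos: [0.4412, 0.2387, 0.1629]
eef_rot: [0.951, 0.308, -0.0, 0.0]
force: [-0.7, 1.2, 0.9]
finger_gap: 0.996
finger_force: 0.0
```

Request:
jog_arm(steps=[[0, 0, -0.008, 0, 0, 0, -1], [0, 0, 0, 0, 0, 0, -1], [0, 0, 0, 0, 0, 0, -1], [0, 0, 0, 0, 0, 0, -1], [0, 0, 0, 0, 0, 0, -1]], grip_force=40)

```text
clock: 4.1
tool_pos: [0.4411, 0.2392, 0.1597]
eef_rot: [0.951, 0.309, 0.0, 0.0]
force: [-1.3, -0.1, 0.5]
finger_gap: -0.001
finger_force: 0.0
```

Request:
jog_arm(steps=[[0, 0, 0, 0, 0, 0, -1], [0, 0, 0, 0, 0, 0, -1], [0, 0, 0, 0, 0, 0, -1], [0, 0, 0, 0, 0, 0, -1], [0, 0, 0, 0, 0, 0, -1]])

```text
clock: 4.72
tool_pos: [0.441, 0.2392, 0.1595]
eef_rot: [0.951, 0.308, -0.0, 0.0]
force: [-0.8, -0.0, 0.3]
finger_gap: 0.002
finger_force: 0.0
```

```bash
python3 - <<'E'
from h import *
s,c=wrist();np.savez("w2.npz",**{k:c[k] for k in("fx","fy","cx","cy","xyz","rotation")})
t=r.read_camera("top")["image"][200:310,130:270];u=r.read_camera("scene")["image"][100:210,270:410]
f=lambda a:cv2.resize(a,(400,314),interpolation=cv2.INTER_CUBIC)
cv2.imwrite("pics/w2.png",np.hstack([cv2.resize(c["image"],(400,300)),np.vstack([f(t),f(u)])[::2,:][:300]])[:300] if 0 else np.vstack([np.hstack([f(t),f(u)]),cv2.resize(c["image"],(380,285)).copy() if 0 else np.pad(cv2.resize(c["image"],(376,282)),((0,0),(0,424),(0,0)))]))
E
```

```text
(no output)
```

View pics/w2.png

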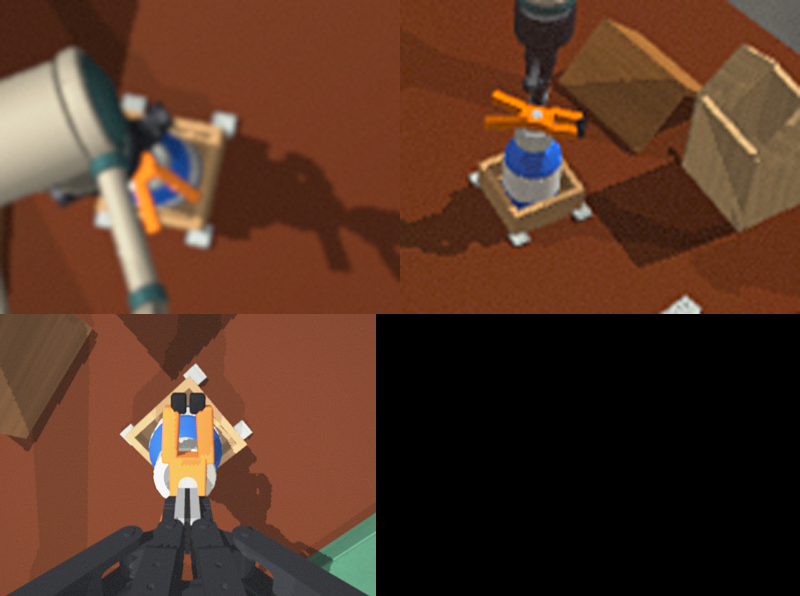

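The clamp has not moved: the rivet is still at about (318,140) in the scene view. The shut fingers end just above or behind it, at about (318,135). I'll compare that with where the reported TCP should project.

```bash
python3 - <<'E'
from h import *
s=r.sense();p=s["tool_pos"];print(p,s["joints"])
c=dict(np.load("w2.npz"));S=r.read_camera("scene")
for z in(0,.01,.02,.03):print(z,proj(c,p+[0,0,z]),proj(S,p+[0,0,z]))
print("rivet",proj(c,[.4415,.238,.177]),proj(S,[.4415,.238,.177]))
cv2.imwrite("pics/w3.png",np.hstack([cv2.resize(S["image"][110:160,290:345],(440,400),interpolation=cv2.INTER_CUBIC),cv2.resize(wrist()[1]["image"][110:330,180:380],(360,400))]))
E
```

```text
[0.44108498 0.23915871 0.15954931] [ 3.58164822e-01  1.87993837e-01  1.71058789e+00 -1.12449072e-04
  1.24297289e+00  1.30181811e+00]
0 [np.float64(278.80589705443145), np.float64(240.28406122543464)] [np.float64(317.2030400017373), np.float64(142.2141851793569)]
0.01 [np.float64(278.8087872964261), np.float64(248.16688891938958)] [np.float64(317.3369135536268), np.float64(140.42312829444873)]
0.02 [np.float64(278.8119856611458), np.float64(256.89008858021936)] [np.float64(317.4719353140264), np.float64(138.61670984836388)]
0.03 [np.float64(278.81554419538105), np.float64(266.5956122947529)] [np.float64(317.6081201185127), np.float64(136.79473136006303)]
rivet [np.float64(281.18434008288), np.float64(255.20490980790947)] [np.float64(317.28128836403806), np.float64(139.28529838833478)]
```

View pics/w3.png

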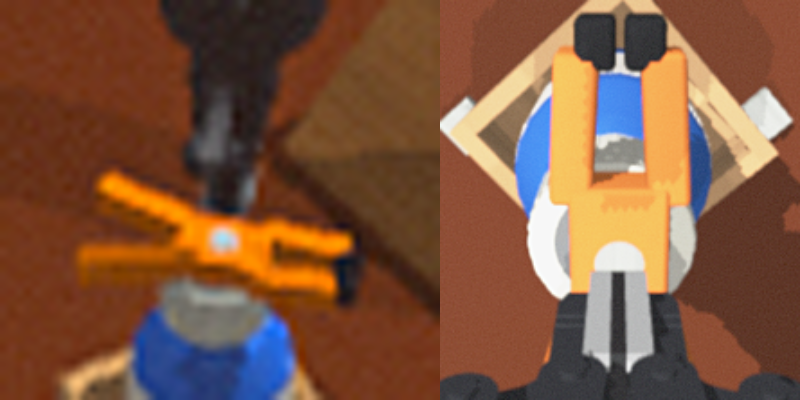

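```bash
python3 -c "
from rig import r;print(r.hold_point_z,[a for a in dir(r) if a[0]!='_'])"
```

```text
0.0187 ['Unreachable', 'hold_point_z', 'job_done', 'read_camera', 'sense']
```

Request:
jog_arm(steps=[[0, 0, 0, 0, 0, 0, 1], [0, 0, 0, 0, 0, 0, 1], [0, 0, 0, 0, 0, 0, 1], [0, 0, 0, 0, 0, 0, 1], [0, 0, 0, 0, 0, 0, 1]], grip_force=20)

```text
clock: 5.6
tool_pos: [0.4411, 0.2392, 0.1595]
eef_rot: [0.951, 0.308, 0.0, 0.0]
force: [-0.3, 0.1, 0.4]
finger_gap: 0.997
finger_force: 0.0
```

Request:
jog_arm(steps=[[0, 0, -0.02, 0, 0, 0, 1], [0, 0, -0.02, 0, 0, 0, 1], [0, 0, -0.01, 0, 0, 0, 1], [0, 0, 0, 0, 0, 0, 1], [0, 0, 0, 0, 0, 0, 1]])

```text
clock: 6.22
tool_pos: [0.4412, 0.2392, 0.1396]
eef_rot: [0.951, 0.308, 0.0, 0.0]
force: [0.0, 0.7, -0.7]
finger_gap: 0.999
finger_force: 0.0
```

Request:
jog_arm(steps=[[0, 0, 0, 0, 0, 0, -1], [0, 0, 0, 0, 0, 0, -1], [0, 0, 0, 0, 0, 0, -1], [0, 0, 0, 0, 0, 0, -1], [0, 0, 0, 0, 0, 0, -1]])

```text
clock: 6.85
tool_pos: [0.4411, 0.2392, 0.1395]
eef_rot: [0.951, 0.308, 0.0, 0.0]
force: [-0.6, 0.1, 0.0]
finger_gap: 0.001
finger_force: 0.0
```

```bash
python3 - <<'E'
from h import *
S=r.read_camera("scene");s,c=wrist();np.savez("w4.npz",**{k:c[k] for k in("fx","fy","cx","cy","xyz","rotation")})
cv2.imwrite("pics/w4.png",np.hstack([cv2.resize(S["image"][100:170,280:350],(400,400),interpolation=cv2.INTER_CUBIC),cv2.resize(c["image"][110:360,155:405],(400,400))]))
p=s["tool_pos"];print(p,proj(c,p),proj(S,p),r.sense()["force"])
E
```

```text
[0.44106876 0.23916506 0.13954431] [np.float64(278.7446542066328), np.float64(240.31389068813667)] [np.float64(316.9370543450353), np.float64(145.74865507282738)] [-0.17679381  0.35290485  0.39149024]
```

View pics/w4.png

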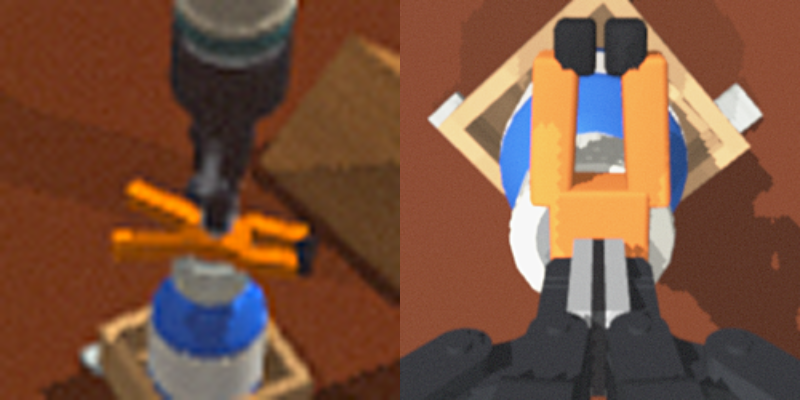

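The shut fingertips sit right over the rivet, at about (318,141) in the scene view and v≈259 in the wrist view. That puts the real tips about 38–40 mm above the reported TCP. I'll open, go down another 19 mm and try again.

Request:
jog_arm(steps=[[0, 0, 0, 0, 0, 0, 1], [0, 0, 0, 0, 0, 0, 1], [0, 0, 0, 0, 0, 0, 1], [0, 0, 0, 0, 0, 0, 1], [0, 0, 0, 0, 0, 0, 1]], grip_force=20)

```text
clock: 7.58
tool_pos: [0.4411, 0.2392, 0.1395]
eef_rot: [0.951, 0.309, -0.0, 0.0]
force: [-0.3, -0.0, 0.3]
finger_gap: 0.997
finger_force: 0.0
```

Request:
jog_arm(steps=[[0, 0, -0.015, 0, 0, 0, 1], [0, 0, -0.015, 0, 0, 0, 1], [0, 0, -0.0125, 0, 0, 0, 1], [0, 0, 0, 0, 0, 0, 1], [0, 0, 0, 0, 0, 0, 1]])

```text
clock: 8.2
tool_pos: [0.4412, 0.2392, 0.1226]
eef_rot: [0.951, 0.309, 0.0, 0.0]
force: [0.6, 0.2, 0.0]
finger_gap: 1.003
finger_force: 0.0
```

Request:
jog_arm(steps=[[0, 0, 0, 0, 0, 0, -1], [0, 0, 0, 0, 0, 0, -1], [0, 0, 0, 0, 0, 0, -1], [0, 0, 0, 0, 0, 0, -1], [0, 0, 0, 0, 0, 0, -1]])

```text
clock: 8.82
tool_pos: [0.4412, 0.2392, 0.1228]
eef_rot: [0.951, 0.309, 0.0, 0.0]
force: [-0.5, -0.5, 1.7]
finger_gap: 0.319
finger_force: 26.5
```

Request:
jog_arm(steps=[[0, 0, 0, 0, 0, 0, -1], [0, 0, 0.03, 0, 0, 0, -1], [0, 0, 0.08, 0, 0, 0, -1], [0, 0, 0.1, 0, 0, 0, -1], [0, 0, 0.02, 0, 0, 0, -1]], grip_force=50)

```text
clock: 9.45
tool_pos: [0.4428, 0.2399, 0.2174]
eef_rot: [0.951, 0.309, 0.003, -0.0]
force: [0.4, -0.4, -1.9]
finger_gap: 0.313
finger_force: 54.6
```

Request:
jog_arm(steps=[[0, -0.06, 0, 0, 0, -0.1, -1], [0, -0.1, 0, 0, 0, -0.1, -1], [0, -0.12, 0, 0, 0, -0.1, -1], [0, -0.12, 0, 0, 0, -0.1, -1], [0, -0.12, 0, 0, 0, -0.1, -1]])

```text
clock: 10.07
tool_pos: [0.4402, 0.0299, 0.2135]
eef_rot: [0.993, 0.116, -0.001, -0.0]
force: [0.8, -0.3, -0.4]
finger_gap: 0.313
finger_force: 54.5
```

Request:
jog_arm(steps=[[0, -0.12, 0, 0, 0, -0.1, -1], [0, -0.12, 0, 0, 0, -0.1, -1], [0, -0.12, 0, 0, 0, -0.1, -1], [0, -0.1, 0, 0, 0, -0.1, -1], [0, -0.03, 0, 0, 0, -0.1, -1]])

```text
clock: 10.7
tool_pos: [0.4404, -0.1669, 0.2132]
eef_rot: [0.997, -0.082, -0.001, -0.0]
force: [-0.1, 1.2, -1.1]
finger_gap: 0.308
finger_force: 54.5
```

```bash
python3 - <<'E'
from h import *
s,c=wrist();T=r.read_camera("top");S=r.read_camera("scene");p=s["tool_pos"];print(p,s["eef_rot"],s["finger_gap"],s["finger_force"],proj(T,p),proj(c,p))
cv2.imwrite("pics/w5.png",np.hstack([cv2.resize(S["image"][110:270,170:330],(400,400),interpolation=cv2.INTER_CUBIC),cv2.resize(c["image"],(400,300))[:, :].copy() if 0 else np.pad(cv2.resize(c["image"],(400,300)),((0,100),(0,0),(0,0)))]))
E
```

```text
[ 0.44036355 -0.16692013  0.21324326] [ 9.96654119e-01 -8.17284117e-02 -1.01500417e-03 -5.97840897e-05] 0.3079468045796486 54.5278000831604 [np.float64(326.5702347625781), np.float64(251.84105817580655)] [np.float64(277.87059086936154), np.float64(240.54581009205396)]
```

View pics/w5.png

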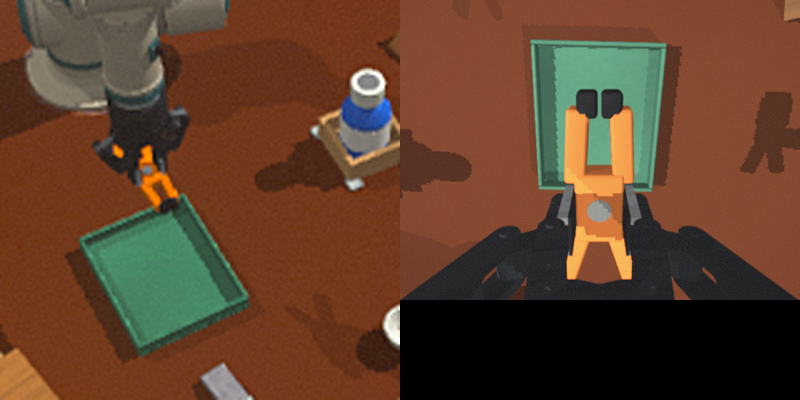

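The clamp is held in line with the tray, just behind it in the wrist view because it is nearer the camera. The cap is now clear, at about (317,142) in the scene view.

Request:
jog_arm(steps=[[-0.005, 0, -0.12, 0, 0, 0, -1], [0, 0, -0.13, 0, 0, 0, -1], [0, 0, -0.13, 0, 0, 0, -1], [0, 0, -0.1, 0, 0, 0, -1], [0, 0, -0.05, 0, 0, 0, -1]])

```text
clock: 11.48
tool_pos: [0.4372, -0.1625, 0.0002]
eef_rot: [0.997, -0.078, -0.002, -0.001]
force: [0.4, -0.4, -0.4]
finger_gap: 0.316
finger_force: 54.5
```

Request:
jog_arm(steps=[[0, 0, -0.03, 0, 0, 0, -1], [0, 0, -0.02, 0, 0, 0, -1], [0, 0, -0.01, 0, 0, 0, -1], [0, 0, -0.005, 0, 0, 0, -1], [0, 0, 0, 0, 0, 0, -1]])

```text
clock: 12.1
tool_pos: [0.4393, -0.165, -0.0231]
eef_rot: [0.997, -0.079, 0.0, 0.0]
force: [0.1, 0.1, -1.0]
finger_gap: 0.311
finger_force: 54.5
```

```bash
python3 - <<'E'
from h import *
S=r.read_camera("scene")
print(at(S,317.2,142,.157))
g=cv2.cvtColor(S["image"],cv2.COLOR_BGR2HSV)
m=((g[...,1]<60)&(g[...,2]>150)).astype(np.uint8);m[:125]=0;m[150:]=0;m[:,:295]=0;m[:,340:]=0
print([(st,ce) for st,ce in zip(*cv2.connectedComponentsWithStats(m)[2:]) if st[4]>8])
E
```

```text
[0.43858727 0.24153135 0.157     ]
[(array([     0,      0,    560,    420, 235128], dtype=int32), array([279.48841907, 209.52041441])), (array([310, 138,  14,  11,  72], dtype=int32), array([317.31944444, 142.83333333]))]
```

Request:
jog_arm(steps=[[0, 0, -0.004, 0, 0, 0, -1], [0, 0, -0.004, 0, 0, 0, -1], [0, 0, -0.002, 0, 0, 0, -1], [0, 0, 0, 0, 0, 0, -1], [0, 0, 0, 0, 0, 0, -1]])

```text
clock: 12.78
tool_pos: [0.4391, -0.1648, -0.0275]
eef_rot: [0.997, -0.079, 0.0, 0.0]
force: [-0.6, -0.5, -2.7]
finger_gap: 0.314
finger_force: 54.5
```

Request:
jog_arm(steps=[[0, 0, 0, 0, 0, 0, 1], [0, 0, 0, 0, 0, 0, 1], [0, 0, 0, 0, 0, 0, 1], [0, 0, 0, 0, 0, 0, 1], [0, 0, 0, 0, 0, 0, 1]])

```text
clock: 13.4
tool_pos: [0.439, -0.1648, -0.0275]
eef_rot: [0.997, -0.079, -0.0, 0.0]
force: [0.2, -0.1, 0.1]
finger_gap: 0.998
finger_force: 0.0
```

Request:
jog_arm(steps=[[0, 0, 0.03, 0, 0, 0, 1], [0, 0, 0.1, 0, 0, 0, 1], [0, 0, 0.13, 0, 0, 0, 1], [0, 0, 0.13, 0, 0, 0, 1], [0, 0, 0.13, 0, 0, 0, 1]])

```text
clock: 14.02
tool_pos: [0.4388, -0.1647, 0.1832]
eef_rot: [0.997, -0.079, 0.001, 0.0]
force: [0.6, -0.6, 0.4]
finger_gap: 1.001
finger_force: 0.0
```

```bash
python3 - <<'E'
from h import *
s,c=wrist();T=r.read_camera("top");S=r.read_camera("scene");print(s["tool_pos"],s["joints"])
cv2.imwrite("pics/w6.png",np.hstack([cv2.resize(S["image"][110:270,170:330],(400,400),interpolation=cv2.INTER_CUBIC),np.vstack([cv2.resize(T["image"][210:310,150:360],(400,190),interpolation=cv2.INTER_CUBIC),cv2.resize(c["image"],(400,300))[:210]])]))
for n,C in(("T",T),("S",S)):
  g=cv2.cvtColor(C["image"],cv2.COLOR_BGR2HSV)
  o=cv2.moments(((abs(g[...,0].astype(int)-14)<6)&(g[...,1]>200)&(g[...,2]>190)).astype(np.uint8));print(n,o["m00"], at(C,o["m10"]/o["m00"],o["m01"]/o["m00"],.015) if o["m00"] else 0)
E
```

```text
[ 0.43883147 -0.16467071  0.1832049 ] [-5.07553275e-01  1.20263949e-01  1.73369445e+00 -5.65649891e-05
  1.28628346e+00  1.22145614e+00]
T 80.0 [ 0.4054081  -0.16794442  0.015     ]
S 166.0 [ 0.43372087 -0.1630506   0.015     ]
```

View pics/w6.png

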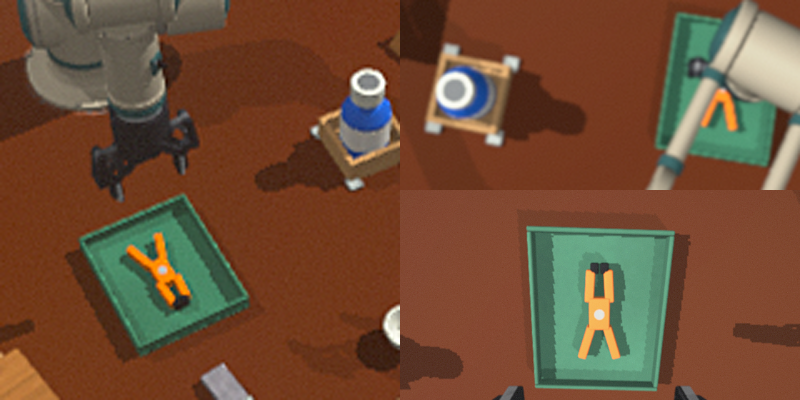

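The clamp lies flat and centred in the tray. The cap shows at about (180,257) in the top view. Next I'll fix the cap's centre from the top and scene views.

```bash
python3 - <<'E'
from h import *
T=r.read_camera("top");S=r.read_camera("scene")
print(at(T,180,257,.157),at(S,317.2,142.2,.157))
g=cv2.cvtColor(T["image"],cv2.COLOR_BGR2HSV)
m=((g[...,1]<60)&(g[...,2]>130)).astype(np.uint8);m[:242]=0;m[272:]=0;m[:,:165]=0;m[:,200:]=0
for st,ce in zip(*cv2.connectedComponentsWithStats(m)[2:]):
  if 8<st[4]<9999:print(st,at(T,st[0]+st[2]/2-.5,st[1]+st[3]/2-.5,.157),at(T,*ce,.157))
E
```

```text
[0.4395382  0.23418549 0.157     ] [0.43935776 0.24084813 0.157     ]
[169 248  20  19 323] [0.43964658 0.23833217 0.157     ] [0.43916869 0.23836025 0.157     ]
[187 265   9   7  16] [0.40846515 0.2037624  0.157     ] [0.40719671 0.2011778  0.157     ]
```

Request:
jog_arm(steps=[[0.002, 0.08, 0.02, 0, 0, 0, 1], [0, 0.12, 0, 0, 0, 0, 1], [0, 0.12, 0, 0, 0, 0, 1], [0, 0.12, 0, 0, 0, 0, 1], [0, 0.12, 0, 0, 0, 0, 1]])

```text
clock: 14.9
tool_pos: [0.4383, 0.0607, 0.1867]
eef_rot: [0.997, -0.079, -0.002, 0.0]
force: [0.7, 0.0, 0.2]
finger_gap: 1.0
finger_force: 0.0
```

Request:
jog_arm(steps=[[0, 0.12, 0, 0, 0, 0, 1], [0, 0.12, 0, 0, 0, 0, 1], [0, 0.12, 0, 0, 0, 0, 1], [0, 0.08, 0, 0, 0, 0, 1], [0, 0, 0, 0, 0, 0, 1]])

```text
clock: 15.52
tool_pos: [0.4384, 0.2366, 0.1864]
eef_rot: [0.997, -0.077, -0.002, 0.001]
force: [-0.1, -0.3, -0.7]
finger_gap: 1.003
finger_force: 0.0
```

Request:
jog_arm(steps=[[0.002, 0.003, -0.08, 0, 0, 0, 1], [0, 0, -0.08, 0, 0, 0, 1], [0, 0, -0.05, 0, 0, 0, 1], [0, 0, -0.02, 0, 0, 0, 1], [0, 0, 0, 0, 0, 0, 1]])

```text
clock: 16.15
tool_pos: [0.4402, 0.2355, 0.0959]
eef_rot: [0.997, -0.079, -0.001, 0.001]
force: [0.5, 0.3, -0.2]
finger_gap: 0.998
finger_force: 0.0
```

Request:
jog_arm(steps=[[0, 0, 0, 0, 0, 0, -1], [0, 0, 0, 0, 0, 0, -1], [0, 0, 0, 0, 0, 0, -1], [0, 0, 0, 0, 0, 0, -1], [0, 0, 0, 0, 0, 0, -1]], grip_force=20)

```text
clock: 16.77
tool_pos: [0.4419, 0.2378, 0.0979]
eef_rot: [0.997, -0.079, 0.001, -0.001]
force: [-0.9, 3.0, 5.7]
finger_gap: 0.6
finger_force: 24.0
```

Request:
jog_arm(steps=[[0, 0, 0, 0, 0, 0, -1], [0, 0, 0, 0, 0, 0, -1], [0, 0, -0.005, 0, 0, 0, -1], [0, 0, -0.005, 0, 0, 0, -1], [0, 0, 0, 0, 0, 0, -1]], grip_force=80)

```text
clock: 17.4
tool_pos: [0.4419, 0.2377, 0.0943]
eef_rot: [0.997, -0.079, 0.002, -0.001]
force: [-0.6, 2.7, 8.9]
finger_gap: 0.576
finger_force: 82.0
```

Request:
jog_arm(steps=[[0, 0, -0.003, 0, 0, 0, -1], [0, 0, -0.003, 0, 0, 0, -1], [0, 0, 0, 0, 0, 0, -1], [0, 0, 0, 0, 0, 0, -1], [0, 0, 0, 0, 0, 0, -1]])

```text
clock: 18.02
tool_pos: [0.442, 0.2377, 0.0923]
eef_rot: [0.997, -0.079, 0.002, -0.001]
force: [-1.8, 2.5, 10.6]
finger_gap: 0.583
finger_force: 82.2
```

Request:
jog_arm(steps=[[0, 0, 0, 0, 0, 0.1, -1], [0, 0, 0, 0, 0, 0.15, -1], [0, 0, 0, 0, 0, 0.15, -1], [0, 0, 0, 0, 0, 0.15, -1], [0, 0, 0, 0, 0, 0.15, -1]])

```text
clock: 18.65
tool_pos: [0.4427, 0.2388, 0.0926]
eef_rot: [0.981, 0.196, 0.003, -0.002]
force: [-0.6, 4.2, 10.5]
finger_gap: 0.576
finger_force: 82.2
```

Request:
jog_arm(steps=[[0, 0, 0, 0, 0, 0.2, -1], [0, 0, 0, 0, 0, 0.2, -1], [0, 0, 0, 0, 0, 0.2, -1], [0, 0, 0, 0, 0, 0.2, -1], [0, 0, 0, 0, 0, 0.2, -1]])

```text
clock: 19.27
tool_pos: [0.441, 0.2416, 0.0925]
eef_rot: [0.831, 0.556, 0.004, -0.004]
force: [-4.7, 12.0, 11.1]
finger_gap: 0.584
finger_force: 82.4
```

Request:
jog_arm(steps=[[0, 0, 0, 0, 0, 0, -1], [0, 0, 0, 0, 0, 0, -1], [0, 0, 0, 0, 0, 0, -1], [0, 0, 0, 0, 0, 0, -1], [0, 0, 0, 0, 0, 0, -1]])

```text
clock: 19.9
tool_pos: [0.4408, 0.2414, 0.0925]
eef_rot: [0.832, 0.554, 0.003, -0.004]
force: [-6.0, 12.2, 12.0]
finger_gap: 0.58
finger_force: 82.5
```

Request:
jog_arm(steps=[[-0.003, 0.006, 0, 0, 0, 0, -1], [0, 0, 0, 0, 0, 0, -1], [0, 0, 0.01, 0, 0, 0, -1], [0, 0, 0.01, 0, 0, 0, -1], [0, 0, 0, 0, 0, 0, -1]])

```text
clock: 20.52
tool_pos: [0.4402, 0.2405, 0.0995]
eef_rot: [0.832, 0.555, 0.002, -0.001]
force: [-1.8, 5.0, 6.4]
finger_gap: 0.579
finger_force: 82.3
```

Request:
jog_arm(steps=[[0, 0, 0.02, 0, 0, 0, -1], [0, 0, 0.03, 0, 0, 0, -1], [0, 0, 0.03, 0, 0, 0, -1], [0, 0, 0.02, 0, 0, 0, -1], [0, 0, 0, 0, 0, 0, -1]])

```text
clock: 21.15
tool_pos: [0.4399, 0.2386, 0.1388]
eef_rot: [0.832, 0.555, 0.001, 0.0]
force: [0.5, 0.0, -1.0]
finger_gap: 0.578
finger_force: 83.4
```

Request:
jog_arm(steps=[[0, 0, 0.04, 0, 0, 0, -1], [0, 0, 0.05, 0, 0, 0, -1], [0, 0, 0.03, 0, 0, 0, -1], [0, 0, 0.01, 0, 0, 0, -1], [0, 0, 0, 0, 0, 0, -1]])

```text
clock: 21.78
tool_pos: [0.4393, 0.2387, 0.1898]
eef_rot: [0.832, 0.555, -0.0, 0.0]
force: [0.0, 0.0, -0.6]
finger_gap: 0.575
finger_force: 83.4
```

```bash
python3 - <<'E'
from h import *
S=r.read_camera("scene");s,c=wrist();print(s["clock"],s["tool_pos"],s["qd"].round(3),s["force"],s["finger_force"])
cv2.imwrite("pics/w7.png",np.hstack([cv2.resize(S["image"][90:270,180:360],(400,400),interpolation=cv2.INTER_CUBIC),np.pad(cv2.resize(c["image"],(400,300)),((0,100),(0,0),(0,0)))]))
E
```

```text
21.825 [0.43910836 0.2385828  0.18956202] [-0.     0.004  0.006 -0.001 -0.    -0.   ] [ 0.17349771 -0.38610529  0.33360199] 83.37330474123917
```

View pics/w7.png

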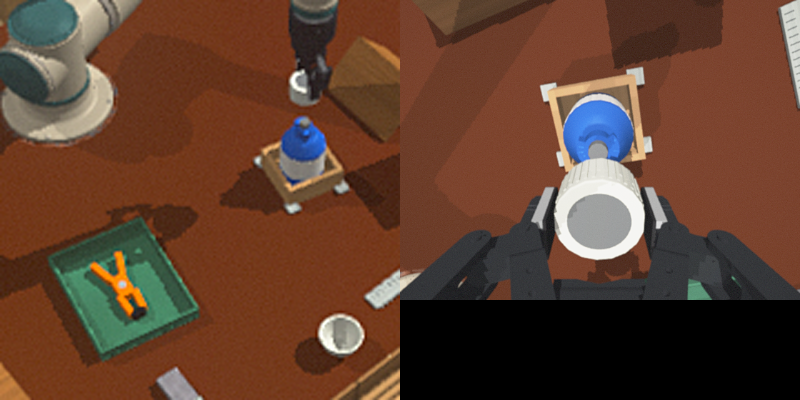

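The cap is held level about 8 cm above the open bottle, and the clamp lies flat in the tray. I'm handing the job in.

```bash
python3 -c "
from rig import r;print(r.job_done())"
```

```text
the job is handed in; nothing more can be done
None
```

The job is handed in, though no verdict came back: the clamp lies flat in the tray, and the cap was pushed down, twisted free and is held level about 8 cm above the bottle; the fingertips sit about 38 mm short of the reported TCP, so the first two tries at the clamp closed on nothing.

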